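Put the desoldering pump away in the tool drawer

TASK

Pull the desoldering pump (the plain metal barrel with a knob on a thin plunger rod) out of its leaning cup, leaving the screwdriver and the brush standing in theirs. Lay it down gently, without dropping it, flat in the empty front compartment of the open drawer, lengthwise from side to side, then let go and push the drawer fully shut.

Things in the scene. Friction and masses are not known exactly. Their poses are not given: they have to be found in the camera images.
- pump: Desoldering pump, 194 mm long, 90 g. Origin at the nozzle tip (down in a cup at the start, leaning as the cup does); z runs along it to the knob. Along z: white nozzle 0-18 mm, aluminium barrel 22 mm thick 18-146 mm (outside the cup from 80 mm on), black square collar 25 x 25 mm 146-154 mm, plunger rod 8 mm thick to 182 mm, black knob 18 mm thick to 194 mm.
- pump_mid (a point): Point on the pump's axis, 97 mm from the nozzle tip (axes as the pump's).
- stand: Fixed stand: dark base plate 130 x 250 x 8 mm, origin on the table 10 mm to -x of its centre, z up. Three aluminium cups at y = -72, 0, 72 mm: tubes 34 mm outer, 28 mm inner diameter, 80 mm deep, leaning 40 degrees from vertical towards the stand's +x (roughly away from the robot). Inner floor at x = -35, z = 30 mm; mouth at x = 16, z = 91 mm in its frame.
- screwdriver: Screwdriver standing handle down in another cup: black handle of 23 mm diameter 95 mm long, then a thin 7 mm steel shaft, 202 mm overall. Origin at the handle's lower end, z along it upwards. To be left in its cup.
- brush: Flat cleaning brush standing in another cup: round wooden handle of 18 mm diameter 120 mm long, then a 9 x 20 mm ferrule and bristles, 170 mm overall. Origin at the handle's lower end, z along it upwards. To be left in its cup.
- unit_drawer0 (a joint): Opening of the drawer in metres: 0 fully shut, 0.166 fully open; it starts 0.15 or more open and slides with about 1 N of friction. The unit is a low white cabinet 240 x 300 x 90 mm, fixed to the table, whose drawer opens towards the robot.
- bay (a point): Centre of the floor of the drawer's front compartment; moves with the drawer. x points into the cabinet (shutting direction), y along the drawer's width, z up. Floor 22 mm above the table, 121 mm along x by 258 mm along y inside; above this floor the side walls stand 46 mm, the divider behind 34 mm, the drawer front 56 mm.
- unit_drawer0_handle (a point): Middle of the drawer's bar handle: a horizontal 11 mm steel bar, 120 mm long along y, about 52 mm above the table, 35 mm in front of the drawer front's outer face. Axes as bay.
- front_top (a point): Middle of the top edge of the drawer front, 77 mm above the table; the front is 15 mm thick and 294 mm wide. Axes as bay.
Mind the look-alikes: they are no part of the job. What is shaped like the pump but green or pink is not meant.

How it is judged:
By the outcome, as a careful person would: the job done as asked, in the order asked, and still so for the second after the job is handed in, with the robot touching nothing.
It also fails if it takes over 51 s, if anything falls off the work surface, if the arm or the gripper's body presses on something with over 40 N, if the wrist force passes 120 N, or if a joint passes its speed limit or range.

ROBOT

A 7-joint arm with a two-finger parallel gripper is mounted at the origin on the work surface. World frame = base frame: x ahead of the robot, y to its left, z up, the work surface at z = 0. Lengths are in mm, angles in rad, forces in N, time in s.
With the tool pointing down it reaches from about 425 to 875 mm from the base axis. Payload 4.7 kg.
Tool frame: the origin (TCP) lies on the centre line of the jaws, within the pads' length; the fingertips stand 11 mm ahead of it and the grasp point (between the pads) lies 8 mm behind it; z points along the fingers, y is the line along which they close (so a half turn about z gives the same grasp; the last joint's range is limited). The gripper opens to 85 mm and grips with 20 to 120 N. Pads are 22 mm wide; open, the fingers measure 114 mm over their backs; the gripper's body (76 mm by 85 mm) begins 54 mm behind the grasp point. The pads swing forward as they close: fully open they stand 13 mm farther back than shut.
Start: joints at [-1.151, 0.321, -0.07, 1.45, 0.023, 1.371, -0.057], TCP at [256.617, 597.22, 242.349] pointing down, gripper open.
Joint ranges: [-2.86, 2.86], [-0.3, 2.09], [-1.38, 1.24], [0.06, 2.45], [-1.56, 4.7], [0.09, 2.05], [-2.69, 2.69]. Speed limits (rad/s): [2.57, 2.57, 3.14, 3.14, 3.14, 3.14, 3.14].

INTERFACE

Orientations are given as [roll, pitch, yaw] about the fixed x, y, z axes, in that order (R = Rz(yaw) Ry(pitch) Rx(roll)).
In Python, from bench import sensors, optics, r gives the robot as it stands.
- The arm moves only by the shell command python3 -m jog 'ROWS' [FORCE]. ROWS is JSON, a list of rows, each an object with "delta_pos": the shift along the tool's x, y, z in mm, a list of three; "roll": the turn about the tool's z in rad; "fingers": the closure, from -1 (fully open) to 1 (shut), so that 0 is half open. In form: [{"delta_pos": [tx, ty, tz], "roll": roll, "fingers": fingers}, ...]. A call has exactly 5 rows; each row shifts and turns the commanded pose from where the row before left it, along the tool's axes as they then stand; what a row does not reach is not made up. A row lasts 1/10 s, in which the tool goes at most 50 mm and 8.59 degrees, less where a joint would pass 70% of its speed; a pose out of reach is approached as far as the arm can. A call is refused whole if a number of a shift passes 50 or a number of a turn 0.15, either way. A call with a gripper value outside its range is refused whole. The fingers move at their own pace and stop on an object; FORCE is the grip in N (left out, the last holds). Time passes only in rows, so rows that do not move let the fingers close, or fill a call up. It gives the time, the measured TCP pose, the force, the opening and the grip force at its end, in the units of the state.
- sensors.read_state(): the state, without advancing time (a new reading comes with each control period).
- optics.capture(name): name is "scene" or "side" or "wrist"; returns a dict with "img" (384x512x3 uint8, blue, green, red), "K" (3x3 intrinsics, pixels), "k1" (the pictures are not rectified: a ray, as slopes to the right and down, at radius r is drawn at 1 + k1 r^2 times it, then the intrinsics apply), "world_from_camera" (4x4, takes a point from camera to world coordinates); the wrist camera has in their place "tool_from_camera" (4x4, takes a point from camera to tool coordinates, whose origin is the TCP and whose axes are the flange's). Camera axes: x right, y up, looking along -z (the intrinsics and any distortion apply to the point x, -y, -z); pixel columns grow to the right and rows downward; lengths in mm; the calibration is good to about 2 mm. A picture is of the moment at which its call begins: read the wrist's pose just before it. There is no depth.
- r.sign_off(): hands the job in; it is judged then, once.
The state is a dict: "time_s": time; "joint_positions": joint angles; "qvel": joint speeds; "joint_torque": joint torques, N m; "eef_pos": TCP position; "ee_rot": TCP orientation; "wrist_force": force on the tool from outside, world axes, zero at the start; "moment": the same for the moment, N m; "finger_gap": finger opening in mm; "grasp_force": force on a finger pad.
Only numpy, scipy, OpenCV 4.12 (cv2) and the standard library are available. Lean on these libraries where they do the work, as an engineer would, in place of code of your own. Each camera call takes 0.05 s, during which the arm holds its last target. There are 200 camera calls.

## Working session

There is one attempt and no reset: what is moved stays moved. The work goes in short steps, Python scripts to look and compute and a shell command to move; the robot and the scene stay as the last step left them, time stands still between calls to the robot, and variables do not carry over. Pictures are saved under pics/ and viewed, at most 10 in all, crops included, and the job is handed in when it is done.

```bash
mkdir -p pics; ls
cat > h.py <<'E'
import numpy as np, cv2
from scipy.spatial.transform import Rotation as R
from bench import sensors, optics, r
def cap(name, fn):
    s=sensors.read_state(); c=optics.capture(name); cv2.imwrite(fn,c['img'])
    T=c.get('world_from_camera')
    if T is None:
        P=np.eye(4);P[:3,:3]=R.from_euler('xyz',s['ee_rot']).as_matrix();P[:3,3]=s['eef_pos'];T=P@np.array(c['tool_from_camera'])
    np.savez(fn+'.npz',K=c['K'],k1=c['k1'],T=T); return c['img']
def load(fn):
    d=np.load(fn+'.npz'); return d['K'],float(d['k1']),d['T']
def ray(fn,u,v):
    K,k1,T=load(fn); p=cv2.undistortPoints(np.array([[[u,v]]],float),K,np.array([k1,0,0,0,0]))[0,0]
    d=T[:3,:3]@np.array([p[0],-p[1],-1]); return T[:3,3],d/np.linalg.norm(d)
def onz(fn,u,v,z):
    o,d=ray(fn,u,v); return o+d*(z-o[2])/d[2]
def tri(a,b):
    (o1,d1),(o2,d2)=ray(*a),ray(*b); s=np.linalg.lstsq(np.c_[d1,-d2],o2-o1,rcond=None)[0]
    p,q=o1+s[0]*d1,o2+s[1]*d2; return (p+q)/2,np.linalg.norm(p-q)
def proj(fn,X):
    K,k1,T=load(fn); c=T[:3,:3].T@(np.array(X)-T[:3,3]); a=np.array([c[0],-c[1]])/-c[2]
    a=a*(1+k1*a@a); return (K@np.r_[a,1])[:2]
E
python3 - <<'E'
from h import *
s=sensors.read_state(); print(s)
a=cap('scene','pics/s0.png');b=cap('side','pics/d0.png')
for f in('pics/s0.png','pics/d0.png'):
    K,k1,T=load(f);print(K[0,0],k1,T.round(2).tolist())
E
```

```text
pics
{'time_s': 0.0, 'joint_positions': array([-1.1509386 ,  0.32182511, -0.07009333,  1.45167119,  0.02261321,
        1.37078165, -0.05691552]), 'qvel': array([ 4.31929670e-05, -1.51585296e-04, -1.37510461e-03,  1.11614568e-04,
        3.40431206e-04,  1.00716471e-03,  1.29256862e-03]), 'joint_torque': array([ 2.54764536e-04, -4.93581426e+01, -3.81958243e-01, -3.14335585e+01,
        1.29672006e-02,  1.11874589e-02, -2.19581358e-05]), 'eef_pos': array([256.4067605 , 596.73528302, 241.22408768]), 'ee_rot': array([-3.13969765e+00,  1.07633026e-04,  2.73586079e+00]), 'wrist_force': array([-0.4688634 , -0.00275229,  0.42137141]), 'moment': array([-0.01993286,  0.00716114,  0.01603305]), 'grasp_force': 0.0, 'finger_gap': 85.14195496515832}
409.8271834331561 -0.10325300854989376 [[-0.75, -0.39, 0.54, 1055.59], [0.66, -0.46, 0.59, 511.36], [0.02, 0.8, 0.6, 748.96], [0.0, 0.0, 0.0, 1.0]]
443.10158357963877 -0.06694303906170179 [[0.71, 0.48, -0.51, -84.0], [-0.7, 0.47, -0.53, -731.52], [-0.02, 0.74, 0.67, 847.78], [0.0, 0.0, 0.0, 1.0]]
```

View pics/s0.png

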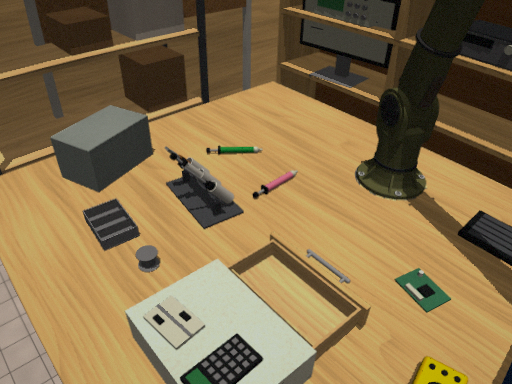

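View pics/d0.png

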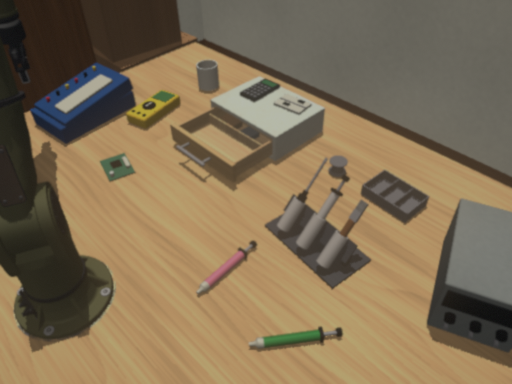

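Scene: stand around (200,190), drawer (305,290). Side: stand around (318,240), with three leaning tools whose tops are at (325,160), (344,182) and (360,210).

Candidates for the pump in the side view:
- pink pump lying on the table (228,268)
- green pump lying on the table (297,339)
- item in the left cup (313,178)
- item in the middle cup (330,205)
- item in the right cup (357,215)

I'll crop close to check.

Run:
```python
from h import *
a=cv2.imread('pics/s0.png')[135:235,150:260];b=cv2.imread('pics/d0.png')[145:285,255:380]
a=cv2.resize(a,(400,364),interpolation=2);b=cv2.resize(b,(400,448),interpolation=2)
o=np.zeros((448,800,3),np.uint8);o[:364,:400]=a;o[:,400:]=b;cv2.imwrite('pics/crop0.png',o)
```

```text
(no output)
```

View pics/crop0.png

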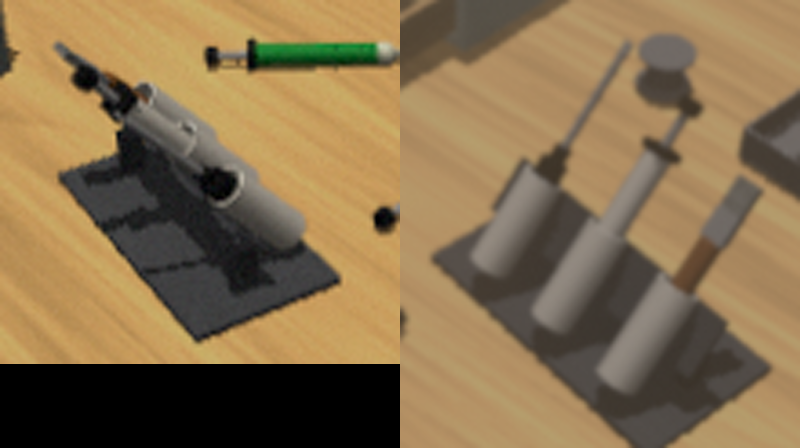

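The crop shows the pump in the middle cup: bare metal barrel, square collar and knob. In the side picture its knob is at (345.6,178) and its collar at (336.6,192). The screwdriver is in the left cup and the brush is in the right one.

Run:
```python
from h import *
S='pics/s0.png';D='pics/d0.png'
np.set_printoptions(precision=1,suppress=True)
print('knob',tri((S,173.7,156.2),(D,345.6,178.1)),'collar',tri((S,183.6,163.6),(D,336.6,191.9)))
for n,u,v in(('farL',166.5,183.7),('b',205,228.5),('c',243.5,212)): print(n,onz(S,u,v,8))
for n,u,v in(('e',265.3,225.6),('f',370.6,260.6),('g',333,282)): print(n,onz(D,u,v,8))
print('handle',onz(S,308,252,52),onz(S,348,281,52),onz(D,177,147,52),onz(D,208,163,52))
print('front',onz(S,272,237,77),onz(S,367,310,77),onz(D,172,126,77),onz(D,236,167,77))
img=cv2.resize(cv2.imread(S)[220:370,210:390],(720,600),interpolation=2);cv2.imwrite('pics/crop1.png',img)
```

```text
knob (array([ 599.1, -320.7,  170.7]), np.float64(6.304064244611814)) collar (array([ 575.1, -315.9,  139.8]), np.float64(8.14967866462042))
farL [ 572.6 -428.2    8. ]
b [ 603.1 -183.9    8. ]
c [ 479.1 -170.1    8. ]
e [ 473.1 -187.1    8. ]
f [ 566.3 -446.8    8. ]
g [ 455.  -420.4    8. ]
handle [492.6  84.2  52. ] [491.7 204.9  52. ] [489.1 197.   52. ] [504.3  71.2  52. ]
front [541.3   8.8  77. ] [543.3 290.1  77. ] [526.3 265.7  77. ] [527.7 -22.8  77. ]
```

View pics/crop1.png

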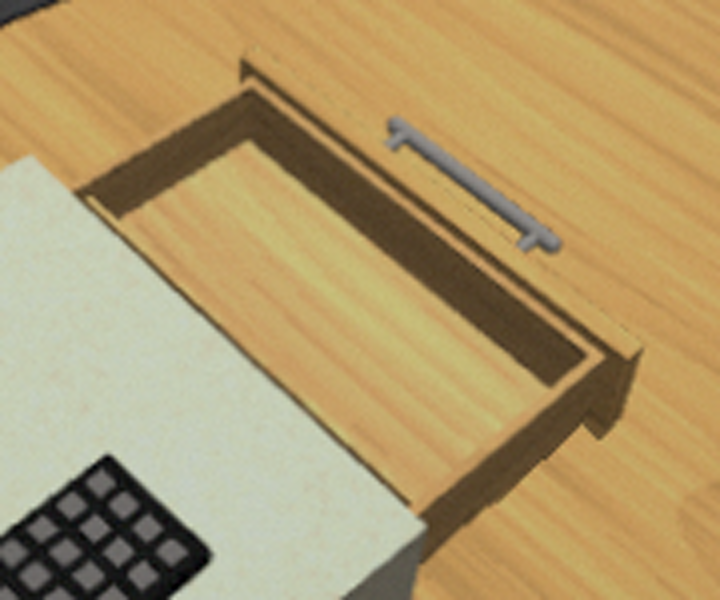

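Run:
```python
from h import *
S='pics/s0.png';D='pics/d0.png'
np.set_printoptions(precision=1,suppress=True)
for f in(S,D):
    print(load(f)[0].tolist(),proj(f,[0,0,0]),proj(f,[0,0,10]), [onz(f,*p,z) for p in ([(391,180)] if f==S else [(64,295)]) for z in (0,10)])
print(optics.capture('wrist').keys())
cap('wrist','pics/w0.png');print(load('pics/w0.png')[2].round(1).tolist(),sensors.read_state()['time_s'])
a=cv2.imread(S)[130:215,340:440];b=cv2.imread(D)[240:350,0:130]
o=np.zeros((440,800,3),np.uint8);o[:340,:400]=cv2.resize(a,(400,340));o[:338,400:]=cv2.resize(b,(400,338));cv2.imwrite('pics/crop2.png',o)
```

```text
[[409.8271834331561, 0.0, 255.23239229928168], [0.0, 409.8271834331561, 194.07756373314368], [0.0, 0.0, 1.0]] [389.7 178.3] [390.3 175.8] [array([4.8, 8.2, 0. ]), array([18.8, 14.9, 10. ])]
[[443.10158357963877, 0.0, 254.05045894285126], [0.0, 443.10158357963877, 187.9327439410723], [0.0, 0.0, 1.0]] [ 63.9 294. ] [ 62.5 291.5] [array([-1. , -2.7,  0. ]), array([ -2. , -11.3,  10. ])]
dict_keys(['img', 'K', 'k1', 'tool_from_camera'])
[[0.4, -0.9, -0.3, 186.0], [0.9, 0.4, 0.1, 627.9], [-0.0, -0.3, 1.0, 371.7], [0.0, 0.0, 0.0, 1.0]] 0.2
```

View pics/crop2.png

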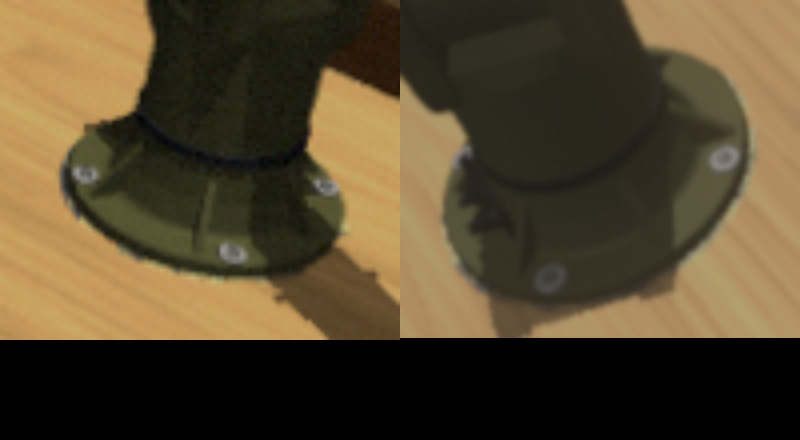

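Run:
```python
from h import *
np.set_printoptions(precision=1,suppress=True)
for f,box,hb in(('pics/s0.png',(150,140,260,235),(300,245,355,288)),('pics/d0.png',(255,150,380,290),(168,138,215,172))):
    im=cv2.imread(f); hsv=cv2.cvtColor(im,cv2.COLOR_BGR2HSV)
    x0,y0,x1,y1=box
    m=np.zeros(im.shape[:2],np.uint8); sub=hsv[y0:y1,x0:x1]; m[y0:y1,x0:x1]=((sub[...,1]<90))*255
    m=cv2.morphologyEx(m,cv2.MORPH_CLOSE,np.ones((3,3)))
    c=max(cv2.findContours(m,0,2)[0],key=cv2.contourArea); h=cv2.approxPolyDP(cv2.convexHull(c),2.5,True)[:,0]
    print(f,cv2.contourArea(c))
    for p in h: print(p,onz(f,*p,8.)[:2])
    x0,y0,x1,y1=hb; sub=hsv[y0:y1,x0:x1]; m=((sub[...,1]<60)*255).astype(np.uint8)
    c=max(cv2.findContours(m,0,2)[0],key=cv2.contourArea)[:,0]+[x0,y0]
    a,b=c[c[:,0].argmin()],c[c[:,0].argmax()]; print('handle',len(c),a,b,onz(f,*a,52.),onz(f,*b,52.))
```

```text
pics/s0.png 2706.5
[165 147] [ 459.3 -622.4]
[192 158] [ 427.8 -500.5]
[233 194] [ 448.7 -254.6]
[242 212] [ 482.4 -172.8]
[204 228] [ 603.9 -187.3]
[166 183] [ 571.9 -432.4]
handle 56 [307 251] [349 281] [492.   80.3  52. ] [490.  206.4  52. ]
pics/d0.png 5888.0
[340 155] [ 842.7 -146.7]
[347 160] [ 837.7 -176.8]
[369 260] [ 565.2 -443. ]
[332 287] [ 442.5 -427.3]
[265 225] [ 474.1 -185.1]
[324 158] [ 797.2 -120.7]
handle 57 [177 145] [210 158] [495.2 205.   52. ] [523.2  84.6  52. ]
```

Run:
```python
from h import *
from scipy.optimize import least_squares
np.set_printoptions(precision=1,suppress=True)
for f,ps in(('pics/s0.png',[(356,179),(365,189),(378,196),(394,199),(410,197),(420,192),(426,185)]),('pics/d0.png',[(15,313),(22,325),(37,334),(55,337.5),(75,333),(97,317),(109,299),(114,283)])):
    P=np.array([onz(f,*p,3)[:2] for p in ps]); print(least_squares(lambda q:np.hypot(*(P-q[:2]).T)-q[2],[0,0,90]).x,P.tolist() and '')
```

```text
[  1.2  -2.9 114.7] 
[  2.5  -2.5 111. ]
```

```bash
python3 -m jog '[{"delta_pos":[-29.5,-19.6,-6],"roll":0,"fingers":-1},{"delta_pos":[-29.5,-19.6,-6],"roll":0,"fingers":-1},{"delta_pos":[-29.5,-19.6,-6],"roll":0,"fingers":-1},{"delta_pos":[-29.5,-19.6,-6],"roll":0,"fingers":-1},{"delta_pos":[-29.5,-19.6,-6],"roll":0,"fingers":-1}]'
python3 -m jog '[{"delta_pos":[-29.5,-19.6,-6],"roll":0,"fingers":-1},{"delta_pos":[-29.5,-19.6,-6],"roll":0,"fingers":-1},{"delta_pos":[-29.5,-19.6,-6],"roll":0,"fingers":-1},{"delta_pos":[-29.5,-19.6,-6],"roll":0,"fingers":-1},{"delta_pos":[-29.5,-19.6,-6],"roll":0,"fingers":-1}]'
python3 -m jog '[{"delta_pos":[-18,-37,0],"roll":0,"fingers":-1},{"delta_pos":[-18,-37,0],"roll":0,"fingers":-1},{"delta_pos":[-18,-37,0],"roll":0,"fingers":-1},{"delta_pos":[-18,-37,0],"roll":0,"fingers":-1},{"delta_pos":[-18,-37,0],"roll":0,"fingers":-1}]'
python3 -m jog '[{"delta_pos":[-18,-37,0],"roll":0,"fingers":-1},{"delta_pos":[-18,-37,0],"roll":0,"fingers":-1},{"delta_pos":[-18,-37,0],"roll":0,"fingers":-1},{"delta_pos":[-18,-37,0],"roll":0,"fingers":-1},{"delta_pos":[-18,-37,0],"roll":0,"fingers":-1}]'
python3 -m jog '[{"delta_pos":[-18,-37,0],"roll":0,"fingers":-1},{"delta_pos":[-18,-37,0],"roll":0,"fingers":-1},{"delta_pos":[-18,-37,0],"roll":0,"fingers":-1},{"delta_pos":[-18,-37,0],"roll":0,"fingers":-1},{"delta_pos":[-18,-37,0],"roll":0,"fingers":-1}]'
python3 -m jog '[{"delta_pos":[0,0,0],"roll":0.143,"fingers":-1},{"delta_pos":[0,0,0],"roll":0.143,"fingers":-1},{"delta_pos":[0,0,0],"roll":0.143,"fingers":-1},{"delta_pos":[0,0,0],"roll":0.143,"fingers":-1},{"delta_pos":[0,0,0],"roll":0.143,"fingers":-1}]'
```

```text
time_s: 0.7
eef_pos: [354.0, 447.6, 272.4]
ee_rot: [-3.141, -0.0, 2.736]
wrist_force: [-0.2, -0.3, -0.2]
finger_gap: 85.4
grasp_force: 0.0
time_s: 1.2
eef_pos: [450.8, 299.3, 302.5]
ee_rot: [3.141, -0.0, 2.736]
wrist_force: [0.6, -0.7, 0.4]
finger_gap: 85.5
grasp_force: 0.0
time_s: 1.7
eef_pos: [459.7, 93.5, 302.3]
ee_rot: [3.141, 0.0, 2.736]
wrist_force: [1.2, -0.8, 0.2]
finger_gap: 85.4
grasp_force: 0.0
time_s: 2.2
eef_pos: [469.3, -112.0, 302.4]
ee_rot: [3.141, 0.0, 2.736]
wrist_force: [0.3, 0.4, 0.1]
finger_gap: 85.3
grasp_force: 0.0
time_s: 2.7
eef_pos: [479.2, -317.2, 302.5]
ee_rot: [3.141, 0.001, 2.736]
wrist_force: [0.6, -0.4, 0.6]
finger_gap: 85.3
grasp_force: 0.0
time_s: 3.2
eef_pos: [479.2, -315.7, 302.1]
ee_rot: [-3.141, -0.0, 2.015]
wrist_force: [-0.9, -0.5, -0.1]
finger_gap: 85.3
grasp_force: 0.0
```

```bash
python3 -m jog '[{"delta_pos":[0,0,0],"roll":0.143,"fingers":-1},{"delta_pos":[0,0,0],"roll":0.143,"fingers":-1},{"delta_pos":[0,0,0],"roll":0.143,"fingers":-1},{"delta_pos":[0,0,0],"roll":0.143,"fingers":-1},{"delta_pos":[0,0,0],"roll":0.143,"fingers":-1}]' >/dev/null
python3 -m jog '[{"delta_pos":[0,0,0],"roll":0.143,"fingers":-1},{"delta_pos":[0,0,0],"roll":0.143,"fingers":-1},{"delta_pos":[0,0,0],"roll":0.143,"fingers":-1},{"delta_pos":[0,0,0],"roll":0.143,"fingers":-1},{"delta_pos":[0,0,0],"roll":0.143,"fingers":-1}]' >/dev/null
python3 -m jog '[{"delta_pos":[0,0,0],"roll":0.143,"fingers":-1},{"delta_pos":[0,0,0],"roll":0.143,"fingers":-1},{"delta_pos":[0,0,0],"roll":0.143,"fingers":-1},{"delta_pos":[0,0,0],"roll":0.143,"fingers":-1},{"delta_pos":[0,0,0],"roll":0.143,"fingers":-1}]'
python3 -c "
from h import *
cap('wrist','pics/w1.png');print(load('pics/w1.png'),sensors.read_state()['joint_positions'])"
```

```text
time_s: 4.7
eef_pos: [479.3, -315.6, 302.2]
ee_rot: [-3.141, 0.0, -0.13]
wrist_force: [0.2, -0.3, 0.4]
finger_gap: 85.5
grasp_force: 0.0
(array([[291.26026241,   0.        , 250.25707749],
       [  0.        , 291.26026241, 192.72644039],
       [  0.        ,   0.        ,   1.        ]]), -0.00016637531915268482, array([[-1.28578992e-01,  9.46118607e-01,  2.97198629e-01,
         5.54796155e+02],
       [-9.91698659e-01, -1.22336370e-01, -3.95927088e-02,
        -3.24858043e+02],
       [-1.10119719e-03, -2.99822273e-01,  9.53994440e-01,
         4.32474096e+02],
       [ 0.00000000e+00,  0.00000000e+00,  0.00000000e+00,
         1.00000000e+00]])) [-0.45940327  0.24916773  1.18755721  1.58469666 -0.23220369  1.46526281
 -0.96363319]
```

View pics/w1.png

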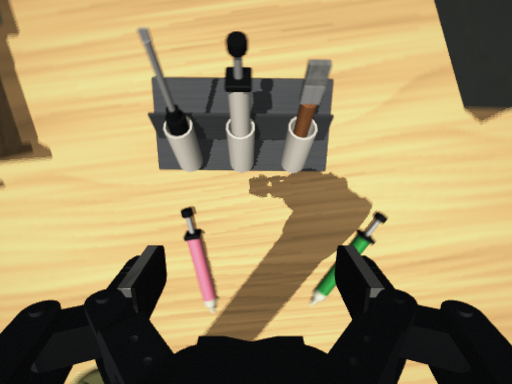

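The wrist view shows the stand at (243,123), with the pump in the middle: knob (237,44), collar (238,79), cup mouth (240,130). The screwdriver is on the left and the brush on the right.

Run:
```python
from h import *
np.set_printoptions(precision=1,suppress=True)
f='pics/w1.png'
C=np.array([onz(f,*p,8.) for p in((153,77),(333,79),(326,170),(159,169))])
print(C,'len',np.linalg.norm(C[0]-C[1]),np.linalg.norm(C[2]-C[3]),np.linalg.norm(C[1]-C[2]))
for a in((C[0]-C[1]),(C[3]-C[2])): print('yaw',np.degrees(np.arctan2(-a[0],a[1])))
c=C.mean(0)
for yaw in(-6,-7,-8):
    y=np.radians(yaw);X=np.array([np.cos(y),np.sin(y),0]);Y=np.array([-np.sin(y),np.cos(y),0]);O=c-10*X;O[2]=0
    for n,x,z in(('mouth',16,91),):
        print(yaw,n,O+x*X+[0,0,z])
    ax=np.sin(np.radians(40))*X+[0,0,np.cos(np.radians(40))]; nz=O-35*X+[0,0,30]
    P={s:nz+s*ax for s in(0,100,120,150,188)}
    for s in P:print(s,P[s],[proj(g,P[s]) for g in(f,'pics/s0.png','pics/d0.png')])
print(onz(f,240,129,91),onz(f,237,44,30+188*.766),onz(f,238,79,30+150*.766))
for s in('pics/s0.png','pics/d0.png'):print([proj(s,q) for q in C])
```

```text
[[ 602.9 -197.4    8. ]
 [ 568.9 -439.7    8. ]
 [ 443.3 -423.8    8. ]
 [ 476.7 -177.1    8. ]] len 244.70273109018697 248.89108101002637 126.65446368868993
yaw -7.985981408871172
yaw -7.723939077126533
-6 mouth [ 529.  -310.1   91. ]
0 [ 478.2 -304.8   30. ] [array([243.4, 160. ]), array([214.7, 184.2]), array([301.8, 243.3])]
100 [ 542.2 -311.5  106.6] [array([239.9, 115. ]), array([193.9, 169.7]), array([323.4, 208.6])]
120 [ 554.9 -312.9  121.9] [array([238.9, 102.6]), array([189.4, 166.5]), array([327.8, 201.5])]
150 [ 574.1 -314.9  144.9] [array([237.2,  80.9]), array([182.5, 161.6]), array([334.5, 190.8])]
188 [ 598.4 -317.4  174. ] [array([234.5,  46. ]), array([173.3, 155.2]), array([343.1, 176.9])]
-7 mouth [ 528.9 -310.2   91. ]
0 [ 478.3 -304.    30. ] [array([242.8, 160. ]), array([214.8, 184.4]), array([301.6, 243.1])]
100 [ 542.1 -311.9  106.6] [array([240.2, 115. ]), array([193.8, 169.6]), array([323.5, 208.7])]
120 [ 554.9 -313.4  121.9] [array([239.5, 102.6]), array([189.3, 166.4]), array([328. , 201.7])]
150 [ 574.  -315.8  144.9] [array([238.2,  80.9]), array([18
[... 203 characters left out ...]
3, 160. ]), array([214.9, 184.5]), array([301.3, 242.9])]
100 [ 542.1 -312.2  106.6] [array([240.5, 115. ]), array([193.8, 169.5]), array([323.6, 208.8])]
120 [ 554.8 -314.   121.9] [array([240. , 102.6]), array([189.2, 166.3]), array([328.2, 201.8])]
150 [ 573.9 -316.7  144.9] [array([239.1,  80.9]), array([182.2, 161.3]), array([335.1, 191.2])]
188 [ 598.1 -320.1  174. ] [array([237.8,  46. ]), array([172.9, 154.7]), array([344. , 177.5])]
[ 526.1 -308.9   91. ] [ 599.6 -319.7  174. ] [ 575.6 -315.8  144.9]
[array([202.1, 225.9]), array([165.6, 181.6]), array([201.5, 169.3]), array([242.5, 210.4])]
[array([301.3, 202.3]), array([368.8, 258.4]), array([331. , 285.9]), array([263.5, 222.9])]
```

Wrist, scene and side agree to about 2 px. The pump axis at s≈110 mm is near (549,-313,112), and the tool yaw of -7.45° matches the stand's -7.7°. Approaching half open.

```bash
python3 -m jog '[{"delta_pos":[13.8,-2.3,16],"roll":0,"fingers":-0.1},{"delta_pos":[13.8,-2.3,16],"roll":0,"fingers":-0.1},{"delta_pos":[13.8,-2.3,16],"roll":0,"fingers":-0.1},{"delta_pos":[13.8,-2.3,16],"roll":0,"fingers":-0.1},{"delta_pos":[13.8,-2.3,16],"roll":0,"fingers":-0.1}]' 40
python3 -m jog '[{"delta_pos":[0,0,10],"roll":0,"fingers":-0.1},{"delta_pos":[0,0,10],"roll":0,"fingers":-0.1},{"delta_pos":[0,0,10],"roll":0,"fingers":-0.1},{"delta_pos":[0,0,10],"roll":0,"fingers":-0.1},{"delta_pos":[0,0,10],"roll":0,"fingers":-0.1}]'
python3 -c "
from h import *
cap('wrist','pics/w2.png')
np.set_printoptions(precision=1,suppress=True)
n=np.array([478.3,-303.6,30]);y=np.radians(-7.6);ax=np.array([.643*np.cos(y),.643*np.sin(y),.766])
for s in(110,150,188):print(s,n+s*ax,proj('pics/w2.png',n+s*ax))"
```

```text
time_s: 5.25
eef_pos: [549.8, -312.7, 221.3]
ee_rot: [-3.141, 0.0, -0.121]
wrist_force: [-0.9, 0.4, 0.8]
finger_gap: 47.2
grasp_force: 0.0
time_s: 5.75
eef_pos: [548.9, -313.1, 172.0]
ee_rot: [-3.141, -0.001, -0.124]
wrist_force: [-0.3, -0.0, -0.1]
finger_gap: 46.7
grasp_force: 0.0
110 [ 548.4 -313.   114.3] [251.2 216.8]
150 [ 573.9 -316.4  144.9] [251.8 195.2]
188 [ 598.1 -319.6  174. ] [252.7 163.2]
```

View pics/w2.png

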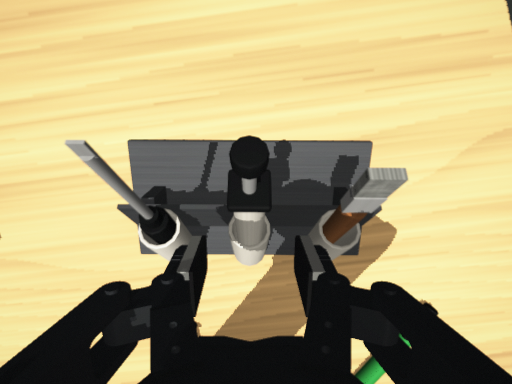

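Knob at (249,156), centred between the fingers at (207,250) and (295,250), and clear of both neighbours. Descending and gripping.

```bash
python3 -m jog '[{"delta_pos":[0.4,-0.2,11.8],"roll":0,"fingers":-0.1},{"delta_pos":[0.4,-0.2,11.8],"roll":0,"fingers":-0.1},{"delta_pos":[0.4,-0.2,11.8],"roll":0,"fingers":-0.1},{"delta_pos":[0,0,11.8],"roll":0,"fingers":-0.1},{"delta_pos":[0,0,11.8],"roll":0,"fingers":-0.1}]'
python3 -m jog '[{"delta_pos":[0,0,0],"roll":0,"fingers":1},{"delta_pos":[0,0,0],"roll":0,"fingers":1},{"delta_pos":[0,0,0],"roll":0,"fingers":1},{"delta_pos":[0,0,0],"roll":0,"fingers":1},{"delta_pos":[0,0,0],"roll":0,"fingers":1}]' 40
```

```text
time_s: 6.3
eef_pos: [550.4, -312.4, 112.1]
ee_rot: [-3.142, 0.0, -0.124]
wrist_force: [0.8, -0.3, -0.5]
finger_gap: 46.6
grasp_force: 0.0
time_s: 6.8
eef_pos: [550.6, -312.6, 113.7]
ee_rot: [3.142, -0.001, -0.124]
wrist_force: [0.2, 0.3, -0.9]
finger_gap: 21.1
grasp_force: 39.9
```

```bash
python3 -m jog '[{"delta_pos":[3.2,0,-3.8],"roll":0,"fingers":1},{"delta_pos":[6.4,0,-7.7],"roll":0,"fingers":1},{"delta_pos":[6.4,0,-7.7],"roll":0,"fingers":1},{"delta_pos":[6.4,0,-7.7],"roll":0,"fingers":1},{"delta_pos":[6.4,0,-7.7],"roll":0,"fingers":1}]'
python3 -m jog '[{"delta_pos":[7.7,0,-9.2],"roll":0,"fingers":1},{"delta_pos":[7.7,0,-9.2],"roll":0,"fingers":1},{"delta_pos":[7.7,0,-9.2],"roll":0,"fingers":1},{"delta_pos":[7.7,0,-9.2],"roll":0,"fingers":1},{"delta_pos":[7.7,0,-9.2],"roll":0,"fingers":1}]'
python3 -m jog '[{"delta_pos":[0,0,-16],"roll":0,"fingers":1},{"delta_pos":[0,0,-16],"roll":0,"fingers":1},{"delta_pos":[0,0,-16],"roll":0,"fingers":1},{"delta_pos":[0,0,-16],"roll":0,"fingers":1},{"delta_pos":[0,0,-6],"roll":0,"fingers":1}]'
python3 -c "
from h import *
cap('side','pics/d1.png');cap('wrist','pics/w3.png')
a=cv2.imread('pics/d1.png')[:300,170:470];b=cv2.imread('pics/w3.png')
o=np.zeros((400,800,3),np.uint8);o[:,:400]=cv2.resize(a,(400,400));o[:300,400:]=cv2.resize(b,(400,300));cv2.imwrite('pics/c3.png',o)"
```

```text
time_s: 7.3
eef_pos: [579.9, -316.2, 148.9]
ee_rot: [3.141, -0.001, -0.124]
wrist_force: [0.3, -0.6, -0.8]
finger_gap: 20.4
grasp_force: 39.9
time_s: 7.8
eef_pos: [618.1, -320.9, 194.8]
ee_rot: [3.141, -0.0, -0.124]
wrist_force: [0.1, -1.5, -1.3]
finger_gap: 21.0
grasp_force: 39.9
time_s: 8.3
eef_pos: [617.5, -321.6, 266.8]
ee_rot: [3.141, -0.003, -0.124]
wrist_force: [-0.6, -0.2, -0.7]
finger_gap: 20.9
grasp_force: 39.9
```

View pics/c3.png

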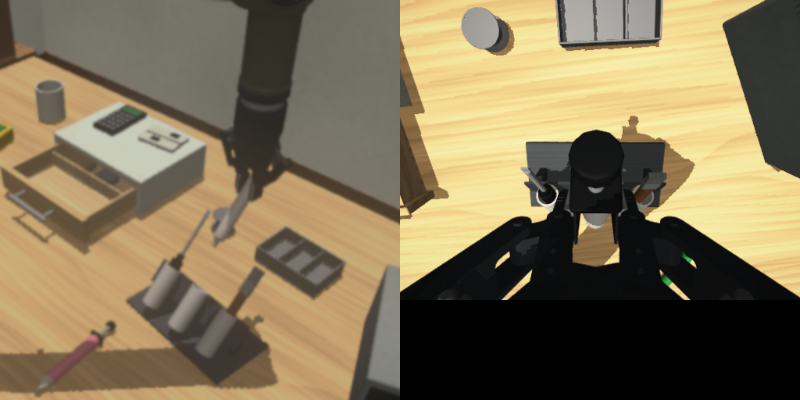

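The side view shows the pump out and held leaning at (235,205), with the screwdriver and brush still in their cups. Moving over the drawer.

```bash
python3 -m jog '[{"delta_pos":[-4.8,-31.8,0],"roll":0,"fingers":1},{"delta_pos":[-4.8,-31.8,0],"roll":0,"fingers":1},{"delta_pos":[-4.8,-31.8,0],"roll":0,"fingers":1},{"delta_pos":[-4.8,-31.8,0],"roll":0,"fingers":1},{"delta_pos":[-4.8,-31.8,0],"roll":0,"fingers":1}]' >/dev/null
python3 -m jog '[{"delta_pos":[-4.8,-31.8,0],"roll":0,"fingers":1},{"delta_pos":[-4.8,-31.8,0],"roll":0,"fingers":1},{"delta_pos":[-4.8,-31.8,0],"roll":0,"fingers":1},{"delta_pos":[-4.8,-31.8,0],"roll":0,"fingers":1},{"delta_pos":[-4.8,-31.8,0],"roll":0,"fingers":1}]' >/dev/null
python3 -m jog '[{"delta_pos":[-4.8,-31.8,0],"roll":0,"fingers":1},{"delta_pos":[-4.8,-31.8,0],"roll":0,"fingers":1},{"delta_pos":[-4.8,-31.8,0],"roll":0,"fingers":1},{"delta_pos":[-4.8,-31.8,0],"roll":0,"fingers":1},{"delta_pos":[-4.8,-31.8,0],"roll":0,"fingers":1}]'
python3 -c "
from h import *
cap('wrist','pics/w4.png')"
python3 -m jog '[{"delta_pos":[0,0,0],"roll":-0.1,"fingers":1},{"delta_pos":[0,0,0],"roll":-0.141,"fingers":1},{"delta_pos":[0,0,0],"roll":-0.141,"fingers":1},{"delta_pos":[0,0,0],"roll":-0.141,"fingers":1},{"delta_pos":[0,0,0],"roll":-0.141,"fingers":1}]' 
python3 -m jog '[{"delta_pos":[0,0,0],"roll":-0.141,"fingers":1},{"delta_pos":[0,0,0],"roll":-0.141,"fingers":1},{"delta_pos":[0,0,0],"roll":-0.141,"fingers":1},{"delta_pos":[0,0,0],"roll":-0.141,"fingers":1},{"delta_pos":[0,0,0],"roll":-0.141,"fingers":1}]' 
python3 -m jog '[{"delta_pos":[0,0,0],"roll":-0.1,"fingers":1},{"delta_pos":[0,0,0],"roll":-0.1,"fingers":1},{"delta_pos":[0,0,0],"roll":-0.1,"fingers":1},{"delta_pos":[0,0,0],"roll":-0.026,"fingers":1},{"delta_pos":[0,0,0],"roll":0,"fingers":1}]' 
python3 -c "
from h import *
cap('wrist','pics/w5.png')
o=np.zeros((300,800,3),np.uint8)
for i in(4,5):o[:,400*(i-4):400*(i-3)]=cv2.resize(cv2.imread(f'pics/w{i}.png'),(400,300))
cv2.imwrite('pics/c5.png',o);print(sensors.read_state()['joint_positions'])"
```

```text
time_s: 9.9
eef_pos: [604.1, 162.8, 263.1]
ee_rot: [3.141, 0.001, -0.124]
wrist_force: [-0.0, -0.4, 0.6]
finger_gap: 20.8
grasp_force: 40.0
time_s: 10.45
eef_pos: [604.3, 161.2, 263.0]
ee_rot: [-3.141, 0.001, 0.546]
wrist_force: [-0.0, -0.7, -0.1]
finger_gap: 20.6
grasp_force: 40.1
time_s: 10.95
eef_pos: [604.3, 161.2, 263.0]
ee_rot: [-3.14, 0.001, 1.251]
wrist_force: [0.5, 0.6, -0.3]
finger_gap: 21.0
grasp_force: 40.1
time_s: 11.45
eef_pos: [604.5, 161.2, 263.4]
ee_rot: [-3.141, 0.0, 1.569]
wrist_force: [-0.8, -0.9, -1.1]
finger_gap: 20.9
grasp_force: 40.1
[-0.8839259   0.30838017  0.73039963  1.50765398 -0.20676557  1.40521402
 -0.14461318]
```

View pics/c5.png

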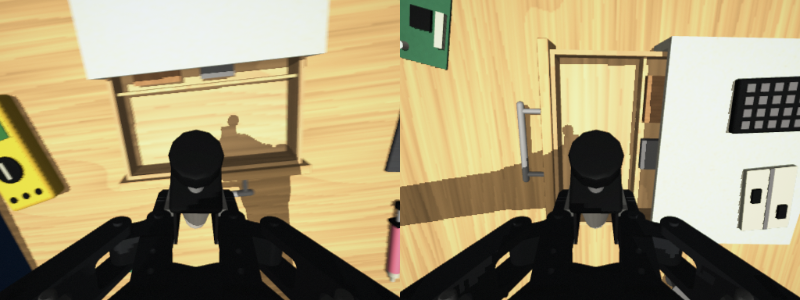

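Left picture: front top edge from (122,182) to (308,163), divider from (118,95) to (298,76). Right picture: handle bar at (523,140), front top band at x 540-550, divider top at x 641, front compartment empty.

Run:
```python
from h import *
np.set_printoptions(precision=1,suppress=True)
a,b='pics/w4.png','pics/w5.png';k=1.28
for n,f,u,v,z in(('frontout+y',b,138,40,77),('frontin+y',b,150,42,77),('divider+y',b,240,56,56),('divider lower',b,234,180,56),('wall+y',b,200,53,68),('handle+y',b,121,103,52),('handle-y',b,128,178,52),
 ('div L',a,118,95,56),('div R',a,298,76,56),('front L',a,122,182,77),('front R',a,308,163,77),('wallL floor back',a,133,97,22)): print(n,onz(f,u*k,v*k,z))
S='pics/s0.png';D='pics/d0.png'
for u,v in((272,255),(348.3,316.3),(240.5,273.8)):print('floor',onz(S,u,v,22))
for u,v in((270.7,234),(370,307.5)):print('ftop',onz(S,u,v,77))
# pump tilt in wrist image: knob end centre
print(onz(b,195*k,153*k,263+60))
X=np.array([604.5,161.2,262]);
for s in(0,40,84):
    p=X+s*np.array([0,.643,.766]);print(s,proj(b,p)/k)
```

```text
frontout+y [531.2 286.1  77. ]
frontin+y [546.3 283.8  77. ]
divider+y [665.2 269.1  56. ]
divider lower [666.2  82.9  56. ]
wall+y [609.9 271.7  68. ]
handle+y [493.9 205.2  52. ]
handle-y [493.5  84.5  52. ]
div L [671.4 268.   56. ]
div R [665.8  10.5  56. ]
front L [544.7 283.9  77. ]
front R [541.1   3.3  77. ]
wallL floor back [664.6 256.5  22. ]
floor [543.6  14.7  22. ]
floor [545.3 254.9  22. ]
floor [641.8  11.3  22. ]
ftop [536.4  -0.9  77. ]
ftop [533.7 290.4  77. ]
[604.2 215.5 323. ]
0 [195.9 203.2]
40 [195.9 189.2]
84 [196.  157.1]
```

Compartment spans x≈546–667 (121 mm, as given) and y≈14–272. Centering at x 606 with the grasp at y 156, then lowering.

```bash
python3 -m jog '[{"delta_pos":[-1,0.3,20],"roll":0,"fingers":1},{"delta_pos":[-1,0.3,20],"roll":0,"fingers":1},{"delta_pos":[-1,0.3,20],"roll":0,"fingers":1},{"delta_pos":[-1,0.3,20],"roll":0,"fingers":1},{"delta_pos":[-1,0.3,20],"roll":0,"fingers":1}]'
python3 -m jog '[{"delta_pos":[0,0,10],"roll":0,"fingers":1},{"delta_pos":[0,0,10],"roll":0,"fingers":1},{"delta_pos":[0,0,8],"roll":0,"fingers":1},{"delta_pos":[0,0,6],"roll":0,"fingers":1},{"delta_pos":[0,0,4],"roll":0,"fingers":1}]' 25
python3 -m jog '[{"delta_pos":[0,0,4],"roll":0,"fingers":1},{"delta_pos":[0,0,4],"roll":0,"fingers":1},{"delta_pos":[0,0,4],"roll":0,"fingers":1},{"delta_pos":[0,0,4],"roll":0,"fingers":1},{"delta_pos":[0,0,4],"roll":0,"fingers":1}]' 25
```

```text
time_s: 12.0
eef_pos: [606.2, 156.4, 163.0]
ee_rot: [-3.141, 0.0, 1.569]
wrist_force: [-0.2, -0.9, -1.2]
finger_gap: 21.0
grasp_force: 40.1
time_s: 12.5
eef_pos: [606.5, 156.5, 125.8]
ee_rot: [3.141, -0.0, 1.571]
wrist_force: [-0.2, -0.8, -0.8]
finger_gap: 20.9
grasp_force: 40.1
time_s: 13.0
eef_pos: [606.8, 157.6, 106.6]
ee_rot: [3.14, -0.002, 1.571]
wrist_force: [-0.9, 3.7, 10.7]
finger_gap: 20.4
grasp_force: 40.9
```

```bash
python3 -m jog '[{"delta_pos":[0,0,3],"roll":0,"fingers":1},{"delta_pos":[0,0,3],"roll":0,"fingers":1},{"delta_pos":[0,0,3],"roll":0,"fingers":1},{"delta_pos":[0,0,3],"roll":0,"fingers":1},{"delta_pos":[0,0,3],"roll":0,"fingers":1}]' 20
python3 - <<'E'
from h import *
np.set_printoptions(precision=1,suppress=True)
s=sensors.read_state();print(s['grasp_force'],s['wrist_force'])
im=cap('wrist','pics/w6.png');cap('scene','pics/s6.png')
X=s['eef_pos']-[0,0,1]
for t in(30,40,50): print(t,proj('pics/w6.png',X+84*np.array([0,np.cos(np.radians(t)),np.sin(np.radians(t))])))
g=(im.max(2)<60).astype(np.uint8); print([int(x) for x in np.where(g[:,230:270].mean(1)>.5)[0][:3]])
E
```

```text
time_s: 13.5
eef_pos: [609.7, 163.9, 95.5]
ee_rot: [3.133, -0.011, 1.575]
wrist_force: [-0.5, 10.4, 13.8]
finger_gap: 20.9
grasp_force: 39.9
39.89580273628235 [-0.5 10.4 13.8]
30 [253.7 115.6]
40 [254.3 149.6]
50 [254.8 198.1]
[132, 133, 134]
```

The pump is pivoting (about 42° now) but the nozzle drags at 10 N. I'll lift slightly, shift back, and lower along an arc about a fixed nozzle.

```bash
python3 -m jog '[{"delta_pos":[0,0,-8],"roll":0,"fingers":1},{"delta_pos":[0,0,-8],"roll":0,"fingers":1},{"delta_pos":[-9,0,0],"roll":0,"fingers":1},{"delta_pos":[-9,0,0],"roll":0,"fingers":1},{"delta_pos":[-10,0,0],"roll":0,"fingers":1}]' 20
python3 -m jog '[{"delta_pos":[0,0,0],"roll":0,"fingers":1},{"delta_pos":[0,0,4],"roll":0,"fingers":1},{"delta_pos":[0,0,3],"roll":0,"fingers":1},{"delta_pos":[0,0,2],"roll":0,"fingers":1},{"delta_pos":[0,0,2],"roll":0,"fingers":1}]' 20
```

```text
time_s: 14.1
eef_pos: [605.9, 126.6, 106.3]
ee_rot: [-3.14, 0.001, 1.57]
wrist_force: [-0.3, -0.5, -0.2]
finger_gap: 20.9
grasp_force: 38.7
time_s: 14.6
eef_pos: [606.3, 129.4, 95.8]
ee_rot: [-3.141, -0.001, 1.572]
wrist_force: [-1.4, 2.0, 2.8]
finger_gap: 20.7
grasp_force: 39.0
```

```bash
python3 -m jog '[{"delta_pos":[4.4,0,5],"roll":0,"fingers":1},{"delta_pos":[4,0,5],"roll":0,"fingers":1},{"delta_pos":[3.6,0,5.6],"roll":0,"fingers":1},{"delta_pos":[3.4,0,5.8],"roll":0,"fingers":1},{"delta_pos":[3,0,6],"roll":0,"fingers":1}]' 20
python3 -m jog '[{"delta_pos":[2.6,0,6],"roll":0,"fingers":1},{"delta_pos":[2.2,0,6.2],"roll":0,"fingers":1},{"delta_pos":[1.8,0,6.2],"roll":0,"fingers":1},{"delta_pos":[1.5,0,4],"roll":0,"fingers":1},{"delta_pos":[0,0,0],"roll":0,"fingers":1}]' 20
```

```text
time_s: 15.1
eef_pos: [607.0, 149.1, 68.9]
ee_rot: [3.14, -0.002, 1.573]
wrist_force: [0.4, 3.8, 3.9]
finger_gap: 20.6
grasp_force: 37.8
time_s: 15.6
eef_pos: [606.0, 154.8, 45.3]
ee_rot: [-3.141, 0.001, 1.571]
wrist_force: [0.2, 2.1, 4.0]
finger_gap: 20.6
grasp_force: 37.2
```

```bash
python3 -m jog '[{"delta_pos":[0.5,0,3],"roll":0,"fingers":1},{"delta_pos":[0.5,0,3],"roll":0,"fingers":1},{"delta_pos":[0.2,0,2],"roll":0,"fingers":1},{"delta_pos":[0,0,0],"roll":0,"fingers":1},{"delta_pos":[0,0,0],"roll":0,"fingers":1}]' 20
python3 - <<'E'
from h import *
np.set_printoptions(precision=1,suppress=True)
im=cap('wrist','pics/w7.png');cap('scene','pics/s7.png')
a=cv2.imread('pics/s7.png')[180:340,220:400]
o=np.zeros((356,800,3),np.uint8);o[:,:400]=cv2.resize(a,(400,356));o[:300,400:]=cv2.resize(im,(400,300));cv2.imwrite('pics/c7.png',o)
E
```

```text
time_s: 16.1
eef_pos: [606.3, 155.9, 38.1]
ee_rot: [-3.141, 0.0, 1.571]
wrist_force: [0.4, 0.9, 2.7]
finger_gap: 20.6
grasp_force: 37.1
```

View pics/c7.png

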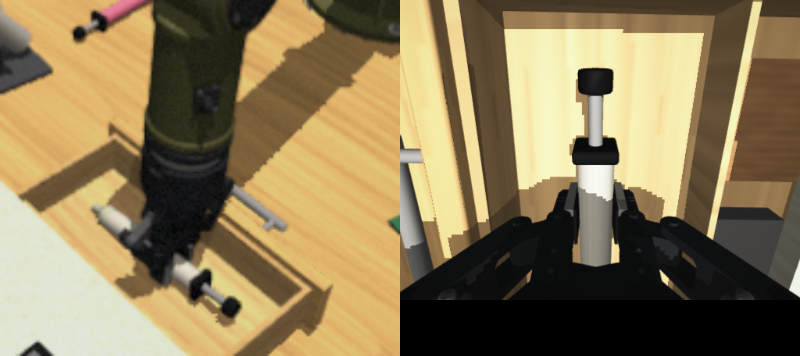

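The pump is nearly flat in the front compartment, running side to side, with the knob towards +y and the nozzle clear of the wall. That was the tenth picture, so from here I use numbers only. Lowering the last few mm and releasing partway.

```bash
python3 -m jog '[{"delta_pos":[0,0,1],"roll":0,"fingers":1},{"delta_pos":[0,0,1],"roll":0,"fingers":1},{"delta_pos":[0,0,1],"roll":0,"fingers":1},{"delta_pos":[0,0,0.5],"roll":0,"fingers":1},{"delta_pos":[0,0,0],"roll":0,"fingers":1}]' 20
```

```text
time_s: 16.7
eef_pos: [606.4, 156.2, 34.5]
ee_rot: [3.142, -0.0, 1.571]
wrist_force: [0.6, 3.3, 2.9]
finger_gap: 21.0
grasp_force: 37.1
```

```bash
python3 -m jog '[{"delta_pos":[0,0,0.7],"roll":0,"fingers":1},{"delta_pos":[0,0,0.7],"roll":0,"fingers":1},{"delta_pos":[0,0,0.6],"roll":0,"fingers":1},{"delta_pos":[0,0,0],"roll":0,"fingers":1},{"delta_pos":[0,0,0],"roll":0,"fingers":1}]' 20
python3 - <<'E'
from h import *
np.set_printoptions(precision=1,suppress=True)
s=sensors.read_state();im=cap('wrist','pics/w8.png')
def seg(im):
    g=(im.max(2)<70).astype(np.uint8)[60:220]; g[:, :200]=0;g[:,300:]=0
    n,l,st,c=cv2.connectedComponentsWithStats(g)
    return [(st[i]+[0,60,0,0,0]).tolist() for i in range(1,n) if st[i,4]>150]
print(seg(im))
for f in('pics/w8.png',):
  for t in(0,2,4,6,8):
    c,q=np.cos(np.radians(t)),np.sin(np.radians(t)); X=np.array([606.4,s['eef_pos'][1],s['eef_pos'][2]-1])
    P=lambda a,r:proj(f,X+np.array([0,a*c-r*q,a*q+r*c]))[1]
    print(t,'knob far-top',P(84,9),'near-top',P(72,9),'collar',P(44,12.5),P(36,12.5), 'z collar bottom',X[2]+44*q-12.5*c)
E
```

```text
time_s: 17.2
eef_pos: [606.9, 156.2, 33.3]
ee_rot: [3.141, -0.001, 1.571]
wrist_force: [-0.3, 2.8, 6.0]
finger_gap: 20.7
grasp_force: 39.2
[[229, 89, 43, 34, 1313], [221, 176, 59, 32, 1579]]
0 knob far-top 83.52957742119762 near-top 115.02386908513064 collar 183.76263257747644 201.627764346495 z collar bottom 19.815787685682004
2 knob far-top 84.08450807845641 near-top 116.22418222671425 collar 185.8071447546327 203.5940811619415 z collar bottom 21.358980202853353
4 knob far-top 84.95771433990076 near-top 117.701386756664 collar 188.00759145903928 205.67662340302644 z collar bottom 22.915521902175712
6 knob far-top 86.17055923168523 near-top 119.46873675825663 collar 190.36447560244676 207.8742372474263 z collar bottom 24.483516377355336
8 knob far-top 87.74512441057642 near-top 121.53944672970476 collar 192.8778000721859 210.18537368101613 z collar bottom 26.06105326865525
```

```bash
python3 -m jog '[{"delta_pos":[0,0,0],"roll":0,"fingers":0.48},{"delta_pos":[0,0,0],"roll":0,"fingers":0.4},{"delta_pos":[0,0,0],"roll":0,"fingers":0.3},{"delta_pos":[0,0,0],"roll":0,"fingers":0.15},{"delta_pos":[0,0,0],"roll":0,"fingers":0.05}]' 20
python3 -m jog '[{"delta_pos":[0,0,0],"roll":0,"fingers":0.05},{"delta_pos":[0,0,-4],"roll":0,"fingers":0.05},{"delta_pos":[0,0,-8],"roll":0,"fingers":0.05},{"delta_pos":[0,0,-12],"roll":0,"fingers":0.05},{"delta_pos":[0,0,-20],"roll":0,"fingers":0.05}]'
python3 -m jog '[{"delta_pos":[0,0,-30],"roll":0,"fingers":0.05},{"delta_pos":[0,0,-40],"roll":0,"fingers":0.05},{"delta_pos":[0,0,-40],"roll":0,"fingers":0.05},{"delta_pos":[0,0,-40],"roll":0,"fingers":0.05},{"delta_pos":[0,0,0],"roll":0,"fingers":0.05}]'
python3 - <<'E'
from h import *
np.set_printoptions(precision=1,suppress=True)
im=cap('wrist','pics/w9.png');sc=cap('scene','pics/s9.png')
f='pics/w9.png'
g=(im.max(2)<70).astype(np.uint8)
n,l,st,c=cv2.connectedComponentsWithStats(g)
for i in range(1,n):
    if st[i,4]>80:
        u,v=c[i];p=onz(f,u,v,34.)
        print(st[i].tolist(),c[i],p)
for s,nm in((-97,'nozzle'),(53,'collar'),(91,'knob')):print(nm,proj(f,[606.5,143+s,33]))
E
```

```text
time_s: 17.75
eef_pos: [605.6, 155.2, 31.8]
ee_rot: [-3.14, 0.001, 1.57]
wrist_force: [-0.8, 0.6, 0.2]
finger_gap: 40.3
grasp_force: 0.0
time_s: 18.25
eef_pos: [605.8, 155.9, 77.0]
ee_rot: [-3.14, 0.001, 1.571]
wrist_force: [1.1, -0.4, 0.5]
finger_gap: 40.4
grasp_force: 0.0
time_s: 18.75
eef_pos: [609.9, 156.1, 234.5]
ee_rot: [3.13, -0.005, 1.57]
wrist_force: [-0.2, -0.3, 0.6]
finger_gap: 40.6
grasp_force: 0.0
[0, 0, 14, 33, 434] [ 6.6 15.2] [369.5 316.2  34. ]
[35, 0, 5, 84, 149] [36.9 40.2] [394.7 293.8  34. ]
[27, 5, 7, 53, 209] [30.  30.1] [389.7 303.   34. ]
[189, 63, 125, 11, 504] [248.1  65.6] [609.5 270.3  34. ]
[319, 66, 24, 4, 91] [331.   67.4] [696.8 268.7  34. ]
[312, 93, 6, 63, 119] [314.6 124. ] [683.2 210.5  34. ]
[429, 94, 83, 79, 4188] [469.1 133.2] [858.7 200.4  34. ]
[237, 98, 16, 11, 169] [244.6 102.9] [605.6 232.9  34. ]
[234, 134, 22, 9, 183] [244.7 138.2] [605.5 195.   34. ]
[307, 180, 25, 42, 752] [319.3 200. ] [694.8 121.4  34. ]
[0, 191, 512, 193, 37153] [251.3 333.6] [613.3 -75.2  34. ]
[442, 223, 11, 82, 227] [446.6 263.4] [866.4  34.2  34. ]
[459, 250, 15, 20, 260] [465.7 259.3] [890.   40.1  34. ]
[493, 271, 16, 20, 253] [500.5 280.2] [943.4   8.5  34. ]
nozzle [246.1 255.9]
collar [245.6 137.2]
knob [245.5 101.9]
```

The pump lies flat: knob (605.6,233) and collar (605.5,195), 38 mm apart along y as expected. Moving to the front of the handle with the fingers closed.

```bash
python3 -m jog '[{"delta_pos":[-2.2,-34,0],"roll":0,"fingers":1},{"delta_pos":[-2.2,-34,0],"roll":0,"fingers":1},{"delta_pos":[-2.2,-34,0],"roll":0,"fingers":1},{"delta_pos":[-2.2,-34,0],"roll":0,"fingers":1},{"delta_pos":[-2.2,-30,0],"roll":0,"fingers":1}]' 40
python3 -m jog '[{"delta_pos":[0,0,20],"roll":0,"fingers":1},{"delta_pos":[0,0,40],"roll":0,"fingers":1},{"delta_pos":[0,0,40],"roll":0,"fingers":1},{"delta_pos":[0,0,40],"roll":0,"fingers":1},{"delta_pos":[0,0,40],"roll":0,"fingers":1}]'
python3 -m jog '[{"delta_pos":[0,3,0],"roll":0,"fingers":1},{"delta_pos":[0,5,0],"roll":0,"fingers":1},{"delta_pos":[0,5,0],"roll":0,"fingers":1},{"delta_pos":[0,5,0],"roll":0,"fingers":1},{"delta_pos":[0,5,0],"roll":0,"fingers":1}]'
```

```text
time_s: 19.35
eef_pos: [437.8, 144.7, 225.2]
ee_rot: [-3.139, 0.001, 1.572]
wrist_force: [-0.5, 1.0, 0.2]
finger_gap: 0.2
grasp_force: 0.0
time_s: 19.85
eef_pos: [439.1, 144.7, 44.5]
ee_rot: [-3.14, 0.0, 1.571]
wrist_force: [-0.6, 0.5, 0.6]
finger_gap: -0.4
grasp_force: 0.0
time_s: 20.35
eef_pos: [465.0, 145.8, 48.2]
ee_rot: [3.139, -0.002, 1.571]
wrist_force: [0.0, 0.3, -0.2]
finger_gap: -0.2
grasp_force: 0.0
```

```bash
J='x'; python3 -m jog '[{"delta_pos":[0,4,0],"roll":0,"fingers":1},{"delta_pos":[0,4,0],"roll":0,"fingers":1},{"delta_pos":[0,5,0],"roll":0,"fingers":1},{"delta_pos":[0,5,0],"roll":0,"fingers":1},{"delta_pos":[0,6,0],"roll":0,"fingers":1}]'
python3 -m jog '[{"delta_pos":[0,6,0],"roll":0,"fingers":1},{"delta_pos":[0,6,0],"roll":0,"fingers":1},{"delta_pos":[0,6,0],"roll":0,"fingers":1},{"delta_pos":[0,6,0],"roll":0,"fingers":1},{"delta_pos":[0,6,0],"roll":0,"fingers":1}]'
python3 -m jog '[{"delta_pos":[0,6,0],"roll":0,"fingers":1},{"delta_pos":[0,6,0],"roll":0,"fingers":1},{"delta_pos":[0,6,0],"roll":0,"fingers":1},{"delta_pos":[0,6,0],"roll":0,"fingers":1},{"delta_pos":[0,6,0],"roll":0,"fingers":1}]'
```

```text
time_s: 20.85
eef_pos: [487.4, 145.1, 46.5]
ee_rot: [-3.141, 0.0, 1.571]
wrist_force: [-1.3, -0.7, 0.9]
finger_gap: 0.2
grasp_force: 0.6
time_s: 21.35
eef_pos: [517.8, 144.9, 46.5]
ee_rot: [-3.141, 0.0, 1.571]
wrist_force: [-2.1, -1.0, 0.1]
finger_gap: 0.2
grasp_force: 0.6
time_s: 21.85
eef_pos: [547.9, 145.1, 46.6]
ee_rot: [3.142, -0.0, 1.571]
wrist_force: [-1.3, -1.0, -0.4]
finger_gap: 0.2
grasp_force: 0.6
```

```bash
python3 -m jog '[{"delta_pos":[0,6,0],"roll":0,"fingers":1},{"delta_pos":[0,6,0],"roll":0,"fingers":1},{"delta_pos":[0,6,0],"roll":0,"fingers":1},{"delta_pos":[0,6,0],"roll":0,"fingers":1},{"delta_pos":[0,6,0],"roll":0,"fingers":1}]'
python3 -m jog '[{"delta_pos":[0,6,0],"roll":0,"fingers":1},{"delta_pos":[0,6,0],"roll":0,"fingers":1},{"delta_pos":[0,6,0],"roll":0,"fingers":1},{"delta_pos":[0,5,0],"roll":0,"fingers":1},{"delta_pos":[0,5,0],"roll":0,"fingers":1}]'
python3 -m jog '[{"delta_pos":[0,4,0],"roll":0,"fingers":1},{"delta_pos":[0,4,0],"roll":0,"fingers":1},{"delta_pos":[0,3,0],"roll":0,"fingers":1},{"delta_pos":[0,2,0],"roll":0,"fingers":1},{"delta_pos":[0,2,0],"roll":0,"fingers":1}]'
```

```text
time_s: 22.35
eef_pos: [577.9, 145.1, 46.6]
ee_rot: [3.141, -0.0, 1.571]
wrist_force: [-1.1, -1.0, 0.1]
finger_gap: 0.1
grasp_force: 0.6
time_s: 22.85
eef_pos: [605.8, 145.1, 46.6]
ee_rot: [3.142, -0.0, 1.571]
wrist_force: [-1.2, -0.7, 0.6]
finger_gap: -0.1
grasp_force: 0.6
time_s: 23.35
eef_pos: [620.5, 145.1, 46.6]
ee_rot: [-3.142, -0.0, 1.571]
wrist_force: [-1.8, -0.1, 0.6]
finger_gap: 0.2
grasp_force: 0.5
```

```bash
python3 -m jog '[{"delta_pos":[0,2,0],"roll":0,"fingers":1},{"delta_pos":[0,2,0],"roll":0,"fingers":1},{"delta_pos":[0,2,0],"roll":0,"fingers":1},{"delta_pos":[0,2,0],"roll":0,"fingers":1},{"delta_pos":[0,2,0],"roll":0,"fingers":1}]'
```

```text
time_s: 23.85
eef_pos: [625.6, 145.1, 46.4]
ee_rot: [-3.13, -0.0, 1.571]
wrist_force: [-19.9, -2.6, 14.8]
finger_gap: 0.1
grasp_force: 9.9
```

The stop was reached at x≈625 with a 20 N rise. Backing off and checking the handle against the cabinet face.

```bash
python3 -m jog '[{"delta_pos":[0,-6,0],"roll":0,"fingers":1},{"delta_pos":[0,-15,0],"roll":0,"fingers":1},{"delta_pos":[0,-40,0],"roll":0,"fingers":1},{"delta_pos":[0,-40,0],"roll":0,"fingers":1},{"delta_pos":[0,-40,0],"roll":0,"fingers":1}]'
python3 -m jog '[{"delta_pos":[0,-10,-40],"roll":0,"fingers":1},{"delta_pos":[0,0,-45],"roll":0,"fingers":1},{"delta_pos":[0,0,-45],"roll":0,"fingers":1},{"delta_pos":[0,0,-45],"roll":0,"fingers":1},{"delta_pos":[0,0,0],"roll":0,"fingers":1}]'
python3 - <<'E'
from h import *
np.set_printoptions(precision=1,suppress=True)
S='pics/s0.png';print('cab face',onz(S,316,351,90),onz(S,217.5,258.7,90))
for nm in('wrist','side'):
    f=f'pics/{nm}10.png';im=cap(nm,f);h=cv2.cvtColor(im,cv2.COLOR_BGR2HSV)
    print(nm,'handle exp (650 / 645)',[proj(f,[x,y,52]) for x in(650,) for y in(85,205)])
    m=((h[...,1]<45)&(h[...,2]>60)&(h[...,2]<200)).astype(np.uint8)
    n,l,st,c=cv2.connectedComponentsWithStats(m)
    for i in range(1,n):
        if 60<st[i,4]<1500: print(st[i].tolist(),onz(f,*c[i],52.))
E
```

```text
time_s: 24.35
eef_pos: [488.8, 145.5, 46.7]
ee_rot: [3.14, -0.001, 1.571]
wrist_force: [-0.4, 0.3, 0.9]
finger_gap: -0.2
grasp_force: 0.0
time_s: 24.85
eef_pos: [483.6, 146.8, 228.4]
ee_rot: [3.13, -0.008, 1.571]
wrist_force: [1.4, 0.2, 0.2]
finger_gap: 0.3
grasp_force: 0.0
cab face [696.5 288.   90. ] [690.8  -8.6  90. ]
wrist handle exp (650 / 645) [array([393. , 229.4]), array([409.7, 122.6])]
[137, 0, 11, 46, 84] [384.6 295.5  52. ]
[254, 234, 12, 27, 249] [495.7  62.5  52. ]
[72, 374, 15, 10, 123] [ 252.7 -132.2   52. ]
[414, 375, 16, 9, 120] [ 721.4 -140.3   52. ]
side handle exp (650 / 645) [array([241.6, 139.2]), array([215.7, 123.9])]
[197, 61, 20, 29, 498] [845.7 479.1  52. ]
[55, 74, 57, 40, 800] [448.9 705.4  52. ]
[216, 123, 33, 20, 128] [649.7 132.9  52. ]
[331, 156, 16, 11, 134] [ 767.4 -191.1   52. ]
[366, 180, 27, 17, 194] [ 757.5 -338.3   52. ]
[382, 188, 46, 26, 476] [ 754.2 -408.8   52. ]
[267, 197, 36, 37, 491] [ 503.7 -230.8   52. ]
[350, 202, 16, 20, 143] [ 640.5 -348.6   52. ]
[283, 213, 42, 39, 682] [ 495.8 -301.3   52. ]
[301, 225, 47, 46, 854] [ 488.2 -368.9   52. ]
[342, 241, 13, 21, 107] [ 518.4 -408.6   52. ]
[351, 249, 18, 21, 152] [ 515.8 -441.2   52. ]
[322, 271, 30, 16, 218] [ 440.1 -432.6   52. ]
[101, 288, 9, 8, 62] [  63.  -103.2   52. ]
[44, 326, 10, 10, 81] [ -70.4 -103.7   52. ]
[250, 338, 14, 9, 73] [ 212.6 -421.    52. ]
```

The handle moved 156 mm to x≈650, against about 645 expected when shut, and stopped hard. The arm is clear, so I'm handing in.

```bash
python3 -c "
from h import *
print(r.sign_off())"
```

```text
the job is handed in; nothing more can be done
None
```

The pump is lying flat from side to side in the front compartment, the drawer was pushed in to its hard stop, the screwdriver and brush were left in their cups, and the job was handed in with about 25 s used; no verdict came back.

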